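Push the relay row home and latch it

TASK

Gently push the row of four touching relays along the aluminium rail, as one train, until it is fully home against the red end stop; then swing the latch with the red knob fully closed, straight across the channel behind the last relay. Only push with the fingers: do not pinch, lift or tip the relays, and leave everything else on the bench where it is.

Things in the scene. Friction and masses are not known exactly. Their poses are not given: they have to be found in the camera images.
- rail: (all sizes in mm) aluminium U-channel screwed to the bench, 330 long along its own y axis, origin at the middle of its underside on the bench. Inside width 33, floor 4 above the bench, side walls up to 18 above the bench (outer width 41). A red end stop, 42 wide and 50 high above the bench, closes its +y end; the -y end is open. It stays put
- stop_face (a point): centre of the red stop's inner face, at channel floor height, at rail y = +150, x = 0
- latch_pivot (a point): vertical pivot of the retaining latch, on a post at rail x = -36, y = +29, 33 above the bench
- latch_knob (a point): middle of the upright red knob (diameter 12, from 26 to 60 above the bench) at the free end of the latch, 55 from the pivot; moves with the latch
- latch (a joint): latch angle; the latch is a flat steel bar 10 wide, 26 to 40 above the bench, 55 long from its pivot. 0 = closed, bar along the rail's +x straight across the channel, against its own stop. Grows clockwise seen from above: 1.57 = bar along rail -y beside the channel; limit 2.3. Friction 0.6 N at the knob, no spring. It closes 4 behind a row that is home; a row not home blocks it
- relay_orange: orange plug-in relay with a black foot, 30 (rail x) by 28 (rail y) by 45 high (mm), 40 to 85 g, standing in the channel on its floor; origin at the centre of its underside, axes along the rail's. Four such relays stand touching in a row, their colours in any order, 60 to 110 short of the stop; home, the row fills 112 from the stop
- relay_blue: blue plug-in relay with a black foot, 30 (rail x) by 28 (rail y) by 45 high (mm), 40 to 85 g, standing in the channel on its floor; origin at the centre of its underside, axes along the rail's. Four such relays stand touching in a row, their colours in any order, 60 to 110 short of the stop; home, the row fills 112 from the stop
- relay_green: green plug-in relay with a black foot, 30 (rail x) by 28 (rail y) by 45 high (mm), 40 to 85 g, standing in the channel on its floor; origin at the centre of its underside, axes along the rail's. Four such relays stand touching in a row, their colours in any order, 60 to 110 short of the stop; home, the row fills 112 from the stop
- relay_purple: purple plug-in relay with a black foot, 30 (rail x) by 28 (rail y) by 45 high (mm), 40 to 85 g, standing in the channel on its floor; origin at the centre of its underside, axes along the rail's. Four such relays stand touching in a row, their colours in any order, 60 to 110 short of the stop; home, the row fills 112 from the stop
- spare_relay: a grey relay (30 x 28 x 45 high) standing on the bench just beyond the rail; not part of the row; origin at the middle of its underside. Bystander
- capacitor_a: aluminium capacitor can, diameter 35, height 50, standing on the robot's side of the rail near its stop end; origin at the middle of its underside. Bystander
- capacitor_b: aluminium capacitor can with a blue band, diameter 40, height 70, upright; origin at the middle of its underside. Bystander
- solder_spool: red and grey spool, diameter 60, height 50, upright; origin at the middle of its underside. Bystander
- screwdriver: blue-handled screwdriver 170 long, lying flat; origin below it, between handle and blade. Bystander
- flux_jar: amber jar with black lid, diameter 48, height 55; origin at the middle of its underside. Bystander
- circuit_board: green circuit board, 100 x 150, about 17 high with its parts, lying flat; origin at the middle of its underside. Bystander
Things that resemble listed ones, but are neither listed nor needed, are in the scene too. Leave any pink or yellow look-alike of the relay_blue alone.

How it is judged:
On the way, in this order (a step that is already met when the one before it is completed fails the run):
1. the four relays are home against the stop, the latch still open (y of each of relay_orange, relay_blue, relay_green, relay_purple in the frame of rail above 0.049 m and z of relay_orange in the frame of rail between 0.001 and 0.009 m and horizontal distance between each of relay_orange, relay_blue, relay_green, relay_purple and stop_face below 0.103 m and angle between each of relay_orange, relay_blue, relay_green, relay_purple's own z axis and vertical below 0.1 rad and z of relay_blue in the frame of rail between 0.001 and 0.009 m and z of relay_green in the frame of rail between 0.001 and 0.009 m and z of relay_purple in the frame of rail between 0.001 and 0.009 m and value of joint latch above 0.8 rad), for 0.2 s.
2. the latch is closed behind the row (y of each of relay_orange, relay_blue, relay_green, relay_purple in the frame of rail above 0.049 m and z of relay_orange in the frame of rail between 0.001 and 0.009 m and horizontal distance between each of relay_orange, relay_blue, relay_green, relay_purple and stop_face below 0.103 m and angle between each of relay_orange, relay_blue, relay_green, relay_purple's own z axis and vertical below 0.1 rad and z of relay_blue in the frame of rail between 0.001 and 0.009 m and z of relay_green in the frame of rail between 0.001 and 0.009 m and z of relay_purple in the frame of rail between 0.001 and 0.009 m and value of joint latch below 0.1 rad), for 0.2 s.
At the end, for the whole second after the job is handed in: All four relays stand upright in the channel and at rest, with no more than 3 mm of gaps in all between them and the red stop; the latch is within 0.1 rad of fully closed, behind the last relay; bystanders have not moved (all of step 2 and linear speed of each of relay_orange, relay_blue, relay_green, relay_purple below 0.01 m/s and velocity of joint latch between -0.05 and 0.05 rad/s); the robot touches nothing.
It fails at once if a relay of the row is lifted more than 10 mm off the channel floor (z of any of relay_orange, relay_blue, relay_green, relay_purple in the frame of rail above 0.014 m).
It fails at once if a relay of the row is tipped over 0.35 rad (angle between any of relay_orange, relay_blue, relay_green, relay_purple's own z axis and vertical above 0.35 rad).
It fails at once if a relay is pinched or pressed by the fingers with more than 45 N (contact force between the fingers and relay_orange above 45 N or contact force between the fingers and relay_blue above 45 N or contact force between the fingers and relay_green above 45 N or contact force between the fingers and relay_purple above 45 N).
It fails at once if a bystander is moved more than 15 mm (distance of any of spare_relay, capacitor_a, capacitor_b, solder_spool, screwdriver, flux_jar, circuit_board from where it was at the start of the episode above 0.015 m).
It also fails if it takes over 51 s, if anything falls off the work surface, if the arm or the gripper's body presses on something with over 40 N, if the wrist force passes 120 N, or if a joint passes its speed limit or range.

ROBOT

A 6-joint arm with a two-finger parallel gripper is mounted at the origin on the work surface. World frame = base frame: x ahead of the robot, y to its left, z up, the work surface at z = 0. Lengths are in m, angles in rad, forces in N, time in s.
With the tool pointing down it reaches from about 0.35 to 0.925 m from the base axis. Payload 6.4 kg.
Tool frame: the origin (TCP) lies between the finger pads; the fingertips stand 11 mm ahead of it and the grasp point (between the pads) lies 8 mm behind it; y points along the fingers, x is the direction in which the jaws open and shut, and the axes are right-handed (so a half turn about y gives the same grasp; the last joint's range is limited). The gripper opens to 85 mm and grips with 20 to 120 N. Pads are 22 mm wide; open, the fingers measure 114 mm over their backs; the gripper's body (76 mm by 85 mm) begins 54 mm behind the grasp point. The pads swing forward as they close: fully open they stand 13 mm farther back than shut.
Start: joints at [1.146, 0.245, 1.558, -0, 1.339, -0.174], TCP at [0.161, 0.63, 0.242] pointing down, gripper open.
Joint ranges: [-3.13, 3.13], [-1.02, 2.26], [0.13, 2.54], [-0.95, 4.09], [0.21, 2.88], [-2.74, 2.74]. Speed limits (rad/s): [2.57, 2.57, 3.14, 3.14, 3.14, 3.14].

INTERFACE

Orientations are given as [roll, pitch, yaw] about the fixed x, y, z axes, in that order (R = Rz(yaw) Ry(pitch) Rx(roll)).
In Python, from station import monitor, imaging, env gives the robot as it stands.
- The arm moves only by the shell command python3 -m inch 'ROWS' [FORCE]. ROWS is a JSON object of lists of equal length, an entry for each row: "turn": the turn, a rotation vector about the tool's x, y, z scaled (see below), a list of three; "xyz": the shift along the tool's x, y, z scaled (see below), a list of three; "gripper": the opening, from 0 (shut) to 1 (fully open). In form: {"turn": [[ax, ay, az], ...], "xyz": [[x, y, z], ...], "gripper": [gripper, ...]}. A call has 1 to 20 rows; each row shifts and turns the commanded pose from where the row before left it, along the tool's axes as they then stand; what a row does not reach is not made up. The controller multiplies each number of a shift by 0.04 m and each number of a turn by 0.08 rad. A row lasts 1/12 s, in which the tool goes at most 41.7 mm and 7.16 degrees, less where a joint would pass 70% of its speed; a pose out of reach is approached as far as the arm can. A call with a number of a shift or a turn outside -1 to 1 is refused whole. A call with a gripper value outside its range is refused whole. The fingers move at their own pace and stop on an object; FORCE is the grip in N (left out, the last holds). Time passes only in rows, so rows that do not move let the fingers close. It gives the time, the measured TCP pose, the force and the opening at its end, in the units of the state.
- monitor.sense(): the state, without advancing time (a new reading comes with each control period).
- imaging.capture(name): name is "side" or "top"; returns the picture (420x560x3 uint8, red, green, blue); there is no depth.
- imaging.camera_params(name): a dict with "fovy" (degrees; the focal length in pixels is half the picture's height over the tangent of half this angle, whatever the lens; pixels are square), "cx", "cy" (the principal point, pixels), "rvec" (rotation vector, rad) and "tvec" (3), from world to camera coordinates, as OpenCV has them. Camera axes: x right, y down, z forward; pixel columns grow to the right and rows downward; lengths in m; the calibration is good to about 2 mm. A picture is of the moment at which its call begins. camera_params takes no time and is no camera call.
- env.finish_job(): hands the job in, once; it reports no verdict.
The state is a dict: "time": time; "q": joint angles; "qd": joint speeds; "joint_torque": joint torques, N m; "eef_pos": TCP position; "tool_rot": TCP orientation; "ft_force": force on the tool from outside, world axes, zero at the start; "wrist_torque": the same for the moment, N m; "opening": opening from 0.0 (shut) to 1.0 (fully open).
Only numpy, scipy, OpenCV 4.12 (cv2) and the standard library are available. Lean on these libraries where they do the work, as an engineer would, in place of code of your own. Each camera call takes 0.05 s, during which the arm holds its last target. There are 200 camera calls.

## Working session

There is one attempt and no reset: what is moved stays moved. The work goes in short steps, Python scripts to look and compute and a shell command to move; the robot and the scene stay as the last step left them, time stands still between calls to the robot, and variables do not carry over. Pictures are saved under pics/ and viewed, about 8 in all and at most 12, crops included, and the job is handed in when it is done.

```bash
mkdir -p pics; ls; cat > h.py <<'E'
import numpy as np, cv2
from station import monitor, imaging, env
def cam(n):
    p=imaging.camera_params(n); R=cv2.Rodrigues(np.array(p['rvec'],float))[0]; t=np.array(p['tvec'],float).ravel()
    f=210/np.tan(np.radians(p['fovy'])/2); K=np.array([[f,0,p['cx']],[0,f,p['cy']],[0,0,1]]); return K,R,t
def ray(n,uv,z):
    K,R,t=cam(n); c=-R.T@t; d=R.T@np.linalg.inv(K)@np.array([uv[0],uv[1],1.0]); return c+d*(z-c[2])/d[2]
def proj(n,P):
    K,R,t=cam(n); q=K@(R@np.array(P,float)+t); return q[:2]/q[2]
def snap(n,f):
    im=imaging.capture(n); cv2.imwrite('pics/'+f,im[:,:,::-1]); return im
E
python3 - <<'E'
from h import *
for n in('side','top'):
    snap(n,n+'0.png'); K,R,t=cam(n); print(n,K[0,0],K[:2,2],-R.T@t,imaging.camera_params(n))
s=monitor.sense();print(s)
E
```

```text
pics
side 527.5715458163999 [275.05500817 217.77746197] [0.54749058 0.99642736 1.03175324] {'fovy': 43.4100845864451, 'cx': 275.05500816651937, 'cy': 217.77746196941067, 'rvec': array([ 0.06913742, -2.86852176,  1.21270705]), 'tvec': array([0.60509614, 0.0634661 , 1.40959528])}
top 404.8494124340645 [279.73467439 209.58769642] [0.52571134 0.00269193 1.05151246] {'fovy': 54.83256750317487, 'cx': 279.73467438542394, 'cy': 209.58769641992893, 'rvec': array([ 2.18254751, -2.19790945,  0.07831014]), 'tvec': array([0.00120647, 0.59415084, 1.0144168 ])}
{'time': 0.1, 'q': array([ 1.14587988e+00,  2.45747915e-01,  1.55889352e+00,  4.86031420e-05,
        1.33870524e+00, -1.74101651e-01]), 'qd': array([-0.00012588, -0.00134358, -0.00271835,  0.00069665,  0.00084869,
       -0.00071687]), 'joint_torque': array([ 7.42922225e-05, -4.30668139e+01, -3.27128577e+01, -1.20879758e-04,
        2.88705487e-03, -1.91811256e-05]), 'eef_pos': array([0.16110819, 0.62922064, 0.24128739]), 'tool_rot': array([-1.57044592,  0.00171931,  1.31997061]), 'ft_force': array([-0.14329093,  0.3514256 ,  0.05860569]), 'wrist_torque': array([-0.03841817,  0.02101974,  0.01947294]), 'opening': 1.0036764898126112}
```

View pics/top0.png

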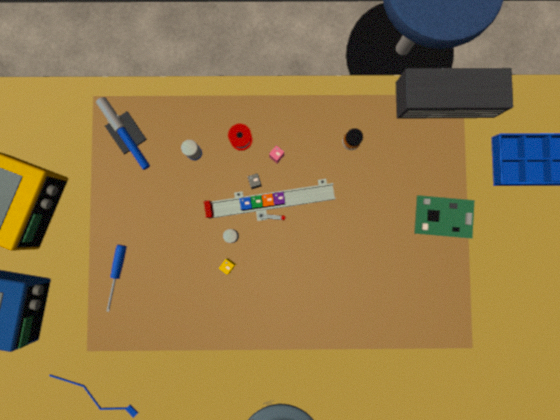

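View pics/side0.png

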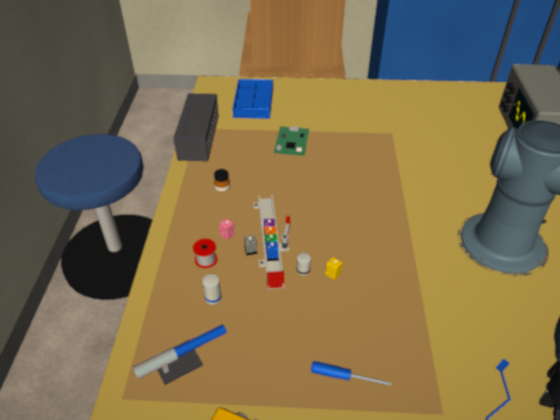

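```bash
python3 - <<'E'
from h import *
a=cv2.imread('pics/top0.png')[165:285,190:350]; b=cv2.imread('pics/side0.png')[185:300,210:350]
a=cv2.resize(a,None,fx=5,fy=5,interpolation=cv2.INTER_CUBIC); b=cv2.resize(b,(700,575),interpolation=cv2.INTER_CUBIC)
cv2.imwrite('pics/ca.png',a);cv2.imwrite('pics/cb.png',b)
E
```

```text
(no output)
```

View pics/ca.png

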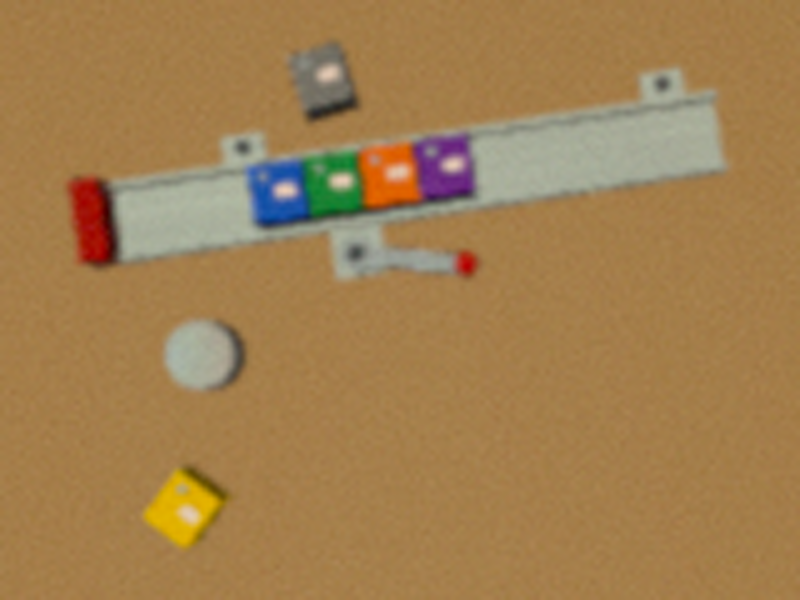

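View pics/cb.png

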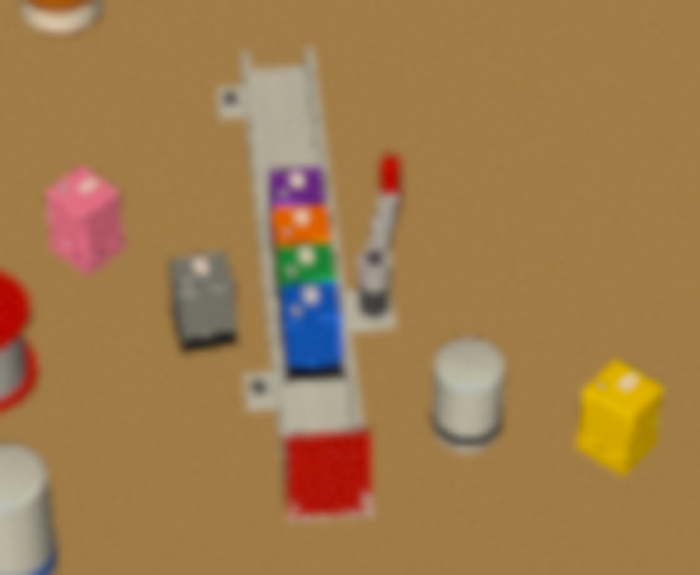

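The top crop shows the row from the stop outward as blue, green, orange, purple, around crop (275,190) to (445,165). The stop is at (92,222), the latch pivot at (357,255) and the knob at (467,263). The pink block at top (277,154) and the yellow one at (227,267) are lookalikes standing off the rail, so I'll leave them. The four relays in the channel are the ones meant. Next I'll compute the rail pose.

```bash
cat >> h.py <<'E'
def mask(im,lo,hi,box):
    hsv=cv2.cvtColor(im,cv2.COLOR_RGB2HSV); m=cv2.inRange(hsv,np.array(lo),np.array(hi)); o=np.zeros_like(m); x0,y0,x1,y1=box; o[y0:y1,x0:x1]=m[y0:y1,x0:x1]; return o
def cen(m): 
    M=cv2.moments(m,True); return np.array([M['m10'],M['m01']])/M['m00']
E
python3 - <<'E'
from h import *
cr=lambda x,y:((x+.5)/5-.5+190,(y+.5)/5-.5+165)
cs=lambda x,y:((x+.5)/5-.5+210,(y+.5)/5-.5+185)
T=lambda p,z:ray('top',cr(*p),z)[:2]; S=lambda p,z:ray('side',cs(*p),z)[:2]
f0,f1=T((112,183),.018),T((716,95),.018); n0,n1=T((114,263),.018),T((725,170),.018)
yaw=lambda a,b:np.arctan2(*(a-b)[::-1])
print('yaw',yaw(f0,f1),yaw(n0,n1),'width',np.linalg.norm(f1-n1)); e=(f1+n1)/2
ph=(yaw(f0,f1)+yaw(n0,n1))/2; Y=np.array([np.cos(ph),np.sin(ph)]); X=np.array([Y[1],-Y[0]])
o=e+.165*Y; print('phi',ph,'origin(-y end)',o)
rf=lambda p:np.round(1000*np.array([(p-o)@X,(p-o)@Y]),1)
for nm,p,z in [('stop top far-in',(107,180),.05),('stop near-in',(115,262),.05),('stop outer far',(70,181),.05),('stop outer near',(82,263),.05),('row end top far',(468,135),.049),('row end near',(475,194),.049),('row front far',(248,165),.049),('pivot',(357,253),.042),('knob',(467,263),.06),('capA',(201,354),.05),('spare',(322,78),.045)]: print('T',nm,rf(T(p,z)))
for nm,p,z in [('row end far',(270,168),.049),('row end near',(325,168),.049),('pivot',(374,258),.042),('knob',(390,157),.06),('stop in L',(286,436),.05),('stop in R',(370,432),.05),('wall end L',(245,52),.018),('wall end R',(310,47),.018)]: print('S',nm,rf(S(p,z)),S(p,z))
E
```

```text
yaw 1.7095825462420022 1.7154129410738632 width 0.038955577276760626
phi 1.7124977436579327 origin(-y end) [0.61760802 0.02145685]
T stop top far-in [ 18.7 144.9]
T stop near-in [-22.2 146.6]
T stop outer far [ 20.9 163.1]
T stop outer near [-20.3 162.8]
T row end top far [ 14.5 -35.6]
T row end near [-15.1 -34.7]
T row front far [15.9 74.8]
T pivot [-35.1  27.8]
T knob [-49.  -25.4]
T capA [-73.5 110.9]
T spare [54.1 32.3]
S row end far [ 14.4 -34.9] [ 0.63678009 -0.01110038]
S row end near [-14.9 -32.1] [ 0.60740886 -0.01239026]
S pivot [-34.8  30.1] [0.57891005 0.04632381]
S knob [-49.  -25.8] [ 0.57271698 -0.01097135]
S stop in L [ 20.6 152.2] [0.61655781 0.17502788]
S stop in R [-20.  153.6] [0.57609907 0.17068034]
S wall end L [  19.9 -164.1] [ 0.66044002 -0.13815326]
S wall end R [ -17.9 -164.7] [ 0.62317154 -0.14411487]
```

```bash
python3 -m inch '{"turn":[[0,0.98,0],[0,0.98,0],[0,0.98,0],[0,0.98,0],[0,0.98,0],[0,0.98,0],[0,0.98,0],[0,0.98,0],[0,0.98,0],[0,0.98,0],[0,0.98,0],[0,0.98,0],[0,0.98,0],[0,0.98,0],[0,0.98,0],[0,0,0],[0,0,0]],"xyz":[[0,0,0],[0,0,0],[0,0,0],[0,0,0],[0,0,0],[0,0,0],[0,0,0],[0,0,0],[0,0,0],[0,0,0],[0,0,0],[0,0,0],[0,0,0],[0,0,0],[0,0,0],[0,0,0],[0,0,0]],"gripper":[0,0,0,0,0,0,0,0,0,0,0,0,0,0,0,0,0]}' 20
cat > d.py <<'E'
# shift (tool units) from the present TCP to rail point (mm) at height z, and rail pose of TCP
from h import *; import sys
from scipy.spatial.transform import Rotation as Ro
s=monitor.sense(); Y=np.array([np.cos(1.7125),np.sin(1.7125),0]); X=np.array([Y[1],-Y[0],0]); o=np.array([.6176,.0215,0])
R=Ro.from_euler('xyz',s['tool_rot']).as_matrix(); p=s['eef_pos']
print('t',s['time'],'rail',np.round([(p-o)@X*1e3,(p-o)@Y*1e3,p[2]*1e3],1),'rot',np.round(s['tool_rot'],3),'F',np.round(s['ft_force'],1),'q',np.round(s['q'],2),'op',s['opening'])
if len(sys.argv)>1:
    a=[float(v)/1e3 for v in sys.argv[1:4]]; g=o+a[0]*X+a[1]*Y+np.array([0,0,a[2]]); print('shift units',np.round(R.T@(g-p)/.04,2))
E
python3 d.py 0 -90 130
```

```text
time: 1.52
eef_pos: [0.1612, 0.6295, 0.2418]
tool_rot: [-1.572, 0.0, 0.146]
ft_force: [-0.0, 0.2, -0.1]
opening: -0.006
t 1.5167 rail [-366.   666.3  241.8] rot [-1.572  0.     0.146] F [-0.   0.2 -0.1] q [1.15 0.25 1.56 0.   1.34 1.  ] op -0.005742505928851476
shift units [  9.07   2.8  -18.95]
```

```bash
python3 -m inch '{"turn":[[0,0,0],[0,0,0],[0,0,0],[0,0,0],[0,0,0],[0,0,0],[0,0,0],[0,0,0],[0,0,0],[0,0,0],[0,0,0],[0,0,0],[0,0,0],[0,0,0],[0,0,0],[0,0,0],[0,0,0],[0,0,0],[0,0,0],[0,0,0]],"xyz":[[0.38,0.1,-0.8],[0.38,0.1,-0.8],[0.38,0.1,-0.8],[0.38,0.1,-0.8],[0.38,0.1,-0.8],[0.38,0.1,-0.8],[0.38,0.1,-0.8],[0.38,0.1,-0.8],[0.38,0.1,-0.8],[0.38,0.1,-0.8],[0.38,0.1,-0.8],[0.38,0.1,-0.8],[0.38,0.1,-0.8],[0.38,0.1,-0.8],[0.38,0.1,-0.8],[0.38,0.1,-0.8],[0.38,0.1,-0.8],[0.38,0.1,-0.8],[0.38,0.1,-0.8],[0.38,0.1,-0.8]],"gripper":[0,0,0,0,0,0,0,0,0,0,0,0,0,0,0,0,0,0,0,0]}'
python3 d.py 0 -90 90
```

```text
time: 3.18
eef_pos: [0.5547, 0.0382, 0.1621]
tool_rot: [-1.571, -0.0, 0.146]
ft_force: [0.6, 1.0, 0.7]
opening: -0.001
t 3.1833 rail [-59.9  25.4 162.1] rot [-1.571 -0.     0.146] F [0.6 1.  0.7] q [-0.14  0.11  1.86  0.    1.17 -0.28] op -0.0008388835151325083
shift units [ 1.49  1.8  -2.89]
```

```bash
python3 -m inch '{"turn":[[0,0,0],[0,0,0],[0,0,0],[0,0,0],[0,0,0],[0,0,0],[0,0,0],[0,0,0]],"xyz":[[0.3,0.1,-0.6],[0.3,0.2,-0.6],[0.3,0.3,-0.6],[0.3,0.4,-0.6],[0.2,0.4,-0.4],[0.1,0.3,-0.1],[0,0,0],[0,0,0]],"gripper":[0,0,0,0,0,0,0,0]}'
python3 d.py 0 -80 37
python3 - <<'E'
from h import *
a=snap('top','t1.png')[165:285,190:350]; b=snap('side','s1.png')[150:300,200:350]
z=lambda i:cv2.resize(i,(400,400*i.shape[0]//i.shape[1]),interpolation=cv2.INTER_CUBIC)
a,b=z(a),z(b); c=np.zeros((400,800,3),np.uint8); c[:a.shape[0],:400]=a; c[:b.shape[0],400:]=b; cv2.imwrite('pics/c1.png',c[:,:,::-1])
E
```

```text
time: 3.85
eef_pos: [0.6294, -0.0661, 0.0934]
tool_rot: [-1.57, 0.002, 0.145]
ft_force: [0.2, 0.7, 0.6]
opening: -0.001
t 3.85 rail [ -0.7 -88.4  93.4] rot [-1.57   0.002  0.145] F [0.2 0.7 0.6] q [-0.28  0.37  1.69  0.    1.08 -0.43] op -0.0012882374498206508
shift units [0.02 1.41 0.21]
```

View pics/c1.png

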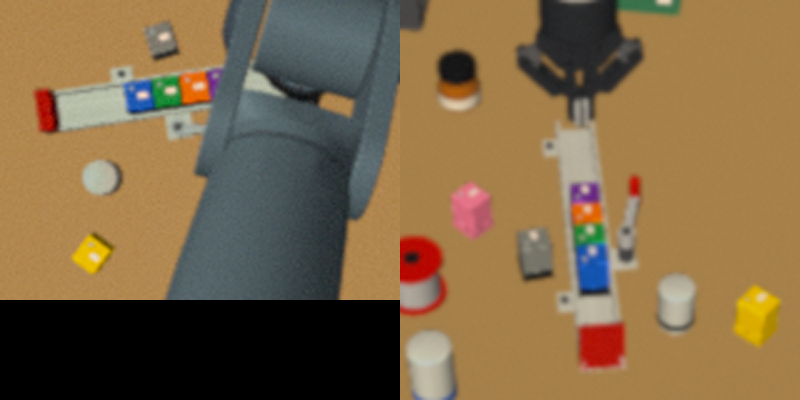

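The side view shows the closed fingertips in line with the channel at crop (582,118). The knuckles flare out to crop (520,62) and (640,55). The flare might pass over the knob while pushing, so I'll intersect those pixel rays with the tool plane to get its height.

```bash
python3 - <<'E'
from h import *
K,R,t=cam('side'); c=-R.T@t; Y=np.array([np.cos(1.7125),np.sin(1.7125),0]); X=np.array([Y[1],-Y[0],0]); o=np.array([.6176,.0215,0])
for p in [(520,48),(528,66),(570,95),(582,118),(594,95),(640,42),(630,66),(605,88)]:
    u=np.array([200+(p[0]-400+.5)/2.6667-.5,150+(p[1]+.5)/2.6667-.5,1]); d=R.T@np.linalg.inv(K)@u
    for yy in(-.088,-.076):
        k=(o@Y+yy-c@Y)/(d@Y); P=c+k*d; print(p,yy,np.round([(P-o)@X*1e3,P[2]*1e3-82.4],1),end=' ')
    print()
E
```

```text
(520, 48) -0.088 [56.1 99.9] (520, 48) -0.076 [ 56.2 109.5] 
(528, 66) -0.088 [49.3 77. ] (528, 66) -0.076 [49.6 86.8] 
(570, 95) -0.088 [ 9.3 36.5] (570, 95) -0.076 [ 9.9 46.8] 
(582, 118) -0.088 [-2.2  4.9] (582, 118) -0.076 [-1.4 15.6] 
(594, 95) -0.088 [-14.7  34.5] (594, 95) -0.076 [-13.7  44.8] 
(640, 42) -0.088 [-60.   98.1] (640, 42) -0.076 [-58.6 107.7] 
(630, 66) -0.088 [-50.5  68.9] (630, 66) -0.076 [-49.1  78.8] 
(605, 88) -0.088 [-25.7  42.7] (605, 88) -0.076 [-24.7  52.9]
```

Clearance is fine: about 80 mm above the bench at the knob's x, against the knob's 60. I'll keep this orientation, lower, and approach the purple relay.

```bash
python3 -m inch '{"turn":[[0,0.02,0],[0,0.02,0],[0,0,0],[0,0,0],[0,0,0],[0,0,0],[0,0,0],[0,0,0],[0,0,0],[0,0,0]],"xyz":[[0,0.4,0],[0,0.4,0],[0,0.3,0],[0,0.2,0],[0.02,0.13,0],[0,0,0.2],[0,0,0.3],[0,0,0.2],[0,0,0],[0,0,0]],"gripper":[0,0,0,0,0,0,0,0,0,0]}'
python3 d.py 0 -46 36
```

```text
time: 4.78
eef_pos: [0.6272, -0.0376, 0.0378]
tool_rot: [-1.571, -0.001, 0.142]
ft_force: [0.2, 0.2, -0.1]
opening: 0.001
t 4.7833 rail [  1.1 -59.8  37.8] rot [-1.571e+00 -1.000e-03  1.420e-01] F [ 0.2  0.2 -0.1] q [-0.24  0.45  1.71 -0.    0.98 -0.38] op 0.0006727535846337294
shift units [-0.03  0.04  0.35]
```

```bash
python3 -m inch '{"turn":[[0,0,0],[0,0,0],[0,0,0],[0,0,0],[0,0,0],[0,0,0],[0,0,0],[0,0,0],[0,0,0],[0,0,0],[0,0,0],[0,0,0],[0,0,0],[0,0,0],[0,0,0],[0,0,0],[0,0,0],[0,0,0],[0,0,0],[0,0,0]],"xyz":[[-0.03,0.04,0.06],[0,0,0.06],[0,0,0.06],[0,0,0.06],[0,0,0.06],[0,0,0.06],[0,0,0.06],[0,0,0.06],[0,0,0.06],[0,0,0.06],[0,0,0.06],[0,0,0.06],[0,0,0.06],[0,0,0.06],[0,0,0.06],[0,0,0.06],[0,0,0.06],[0,0,0.05],[0,0,0.03],[0,0,0.02]],"gripper":[0,0,0,0,0,0,0,0,0,0,0,0,0,0,0,0,0,0,0,0]}'
python3 d.py 0 27 36
python3 - <<'E'
from h import *
a=snap('top','t2.png')[165:285,190:350]; b=snap('side','s2.png')[150:300,200:350]
z=lambda i:cv2.resize(i,(400,400*i.shape[0]//i.shape[1]),interpolation=cv2.INTER_CUBIC)
a,b=z(a),z(b); c=np.zeros((400,800,3),np.uint8); c[:a.shape[0],:400]=a; c[:b.shape[0],400:]=b; cv2.imwrite('pics/c2.png',c[:,:,::-1])
E
```

```text
time: 6.45
eef_pos: [0.6194, 0.006, 0.0355]
tool_rot: [-1.571, -0.0, 0.141]
ft_force: [-0.0, -0.7, -0.3]
opening: -0.001
t 6.45 rail [ -0.4 -15.6  35.5] rot [-1.571 -0.     0.141] F [-0.  -0.7 -0.3] q [-0.17  0.43  1.74 -0.    0.97 -0.31] op -0.0012673445255433446
shift units [ 0.01 -0.01  1.07]
```

View pics/c2.png

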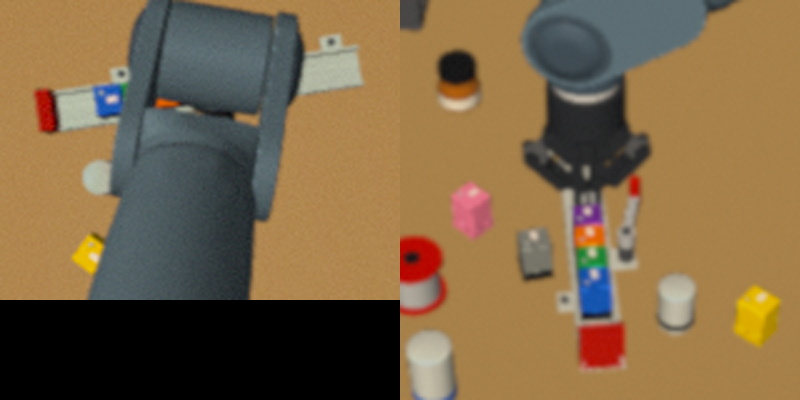

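The train is moving together and upright: purple at crop (587,213), blue at (595,290), and the latch undisturbed. I'll continue, slower near the end.

```bash
python3 -m inch '{"turn":[[0,0,0],[0,0,0],[0,0,0],[0,0,0],[0,0,0],[0,0,0],[0,0,0],[0,0,0],[0,0,0],[0,0,0],[0,0,0],[0,0,0],[0,0,0],[0,0,0],[0,0,0],[0,0,0],[0,0,0],[0,0,0],[0,0,0]],"xyz":[[0,0,0.03],[0,0,0.05],[0,0,0.06],[0,0,0.06],[0,0,0.06],[0,0,0.06],[0,0,0.06],[0,0,0.06],[0,0,0.06],[0,0,0.06],[0,0,0.06],[0,0,0.06],[0,0,0.06],[0,0,0.06],[0,0,0.05],[0,0,0.03],[0,0,0.02],[0,0,0.02],[0,0,0]],"gripper":[0,0,0,0,0,0,0,0,0,0,0,0,0,0,0,0,0,0,0]}'
python3 d.py 0 27 36
```

```text
time: 8.13
eef_pos: [0.6142, 0.0424, 0.0355]
tool_rot: [-1.571, 0.0, 0.141]
ft_force: [0.3, 0.2, 0.2]
opening: -0.002
t 8.1333 rail [-0.4 21.1 35.5] rot [-1.571  0.     0.141] F [0.3 0.2 0.2] q [-0.12  0.43  1.75  0.    0.97 -0.26] op -0.0018600429066046027
shift units [ 0.01 -0.01  0.15]
```

```bash
python3 -m inch '{"turn":[[0,0,0],[0,0,0],[0,0,0],[0,0,0],[0,0,0]],"xyz":[[0,0,0.02],[0,0,0.02],[0,0,0.02],[0,0,0],[0,0,0]],"gripper":[0,0,0,0,0]}'
python3 d.py 0 27 36
```

```text
time: 8.55
eef_pos: [0.6139, 0.0447, 0.0355]
tool_rot: [-1.571, 0.0, 0.141]
ft_force: [0.3, -1.1, 0.4]
opening: 0.0
t 8.55 rail [-0.4 23.5 35.5] rot [-1.571  0.     0.141] F [ 0.3 -1.1  0.4] q [-0.11  0.43  1.75  0.    0.97 -0.25] op 0.000359478332652222
shift units [ 0.01 -0.01  0.09]
```

```bash
python3 -m inch '{"turn":[[0,0,0],[0,0,0],[0,0,0],[0,0,0]],"xyz":[[0,0,0.02],[0,0,0.02],[0,0,0.02],[0,0,0]],"gripper":[0,0,0,0]}'
python3 d.py 0 27 36
```

```text
time: 8.88
eef_pos: [0.6135, 0.0471, 0.0355]
tool_rot: [-1.571, 0.0, 0.141]
ft_force: [0.2, 0.3, 0.6]
opening: -0.0
t 8.8833 rail [-0.4 25.9 35.5] rot [-1.571  0.     0.141] F [0.2 0.3 0.6] q [-0.11  0.43  1.75  0.    0.97 -0.25] op -0.0003908160980578738
shift units [ 0.01 -0.01  0.03]
```

```bash
python3 -m inch '{"turn":[[0,0,0],[0,0,0],[0,0,0]],"xyz":[[0,0,0.02],[0,0,0.01],[0,0,0]],"gripper":[0,0,0]}'
python3 d.py 0 27 36
```

```text
time: 9.13
eef_pos: [0.6134, 0.0483, 0.0355]
tool_rot: [-1.571, 0.0, 0.141]
ft_force: [-0.5, -1.1, -0.1]
opening: 0.003
t 9.1333 rail [-0.4 27.1 35.5] rot [-1.571  0.     0.141] F [-0.5 -1.1 -0.1] q [-0.11  0.43  1.75  0.    0.97 -0.25] op 0.0034998456025150306
shift units [ 0.01 -0.01 -0.  ]
```

```bash
python3 -m inch '{"turn":[[0,0,0],[0,0,0],[0,0,0],[0,0,0]],"xyz":[[0,0,0.01],[0,0,0.01],[0,0,0.01],[0,0,0]],"gripper":[0,0,0,0]}'
```

```text
time: 9.47
eef_pos: [0.6137, 0.0484, 0.0357]
tool_rot: [-1.573, -0.001, 0.141]
ft_force: [1.1, -5.0, -0.5]
opening: -0.001
```

```bash
python3 -m inch '{"turn":[[0,0,0],[0,0,0],[0,0,0]],"xyz":[[0,0,0.01],[0,0,0.01],[0,0,0]],"gripper":[0,0,0]}'; python3 d.py 0 27 36
```

```text
time: 9.72
eef_pos: [0.6138, 0.0485, 0.0358]
tool_rot: [-1.574, -0.001, 0.141]
ft_force: [1.8, -8.0, -0.9]
opening: -0.004
t 9.7167 rail [ 0.1 27.3 35.8] rot [-1.574e+00 -1.000e-03  1.410e-01] F [ 1.8 -8.  -0.9] q [-0.1   0.43  1.75 -0.    0.97 -0.24] op -0.004109937873638429
shift units [-0.   -0.01 -0.01]
```

Home contact: 8 N against the stop at the expected position (finger centre at y = 27.3 against 27 predicted). Now I'll back off, rise and check.

```bash
python3 -m inch '{"turn":[[0,0,0],[0,0,0],[0,0,0],[0,0,0],[0,0,0],[0,0,0],[0,0,0],[0,0,0],[0,0,0],[0,0,0],[0,0,0],[0,0,0],[0,0,0],[0,0.76,0],[0,0.76,0],[0,0.76,0],[0,0.76,0],[0,0,0],[0,0,0]],"xyz":[[0,0,-0.03],[0,0,-0.05],[0,0,-0.1],[0,0,-0.2],[0,0,-0.2],[0,-0.2,-0.1],[0,-0.5,0],[0,-0.5,0],[0,-0.5,0],[0,-0.3,0],[-0.5,0,0],[-0.5,0,0],[-0.5,0,0],[-0.3,0,0],[-0.1,0,0],[0,0,0],[0,0,0],[0,0,0],[0,0,0]],"gripper":[0,0,0,0,0,0,0,0,0,0,0,0,0,0,0,0,0,0,0]}'
python3 d.py -80 -18 55
python3 - <<'E'
from h import *
a=snap('top','t3.png')[165:285,190:350]; b=snap('side','s3.png')[185:300,210:350]
z=lambda i:cv2.resize(i,(400,400*i.shape[0]//i.shape[1]),interpolation=cv2.INTER_CUBIC)
a,b=z(a),z(b); c=np.zeros((400,800,3),np.uint8); c[:a.shape[0],:400]=a; c[:b.shape[0],400:]=b; cv2.imwrite('pics/c3.png',c[:,:,::-1])
E
```

```text
time: 11.3
eef_pos: [0.5417, 0.0126, 0.1157]
tool_rot: [-1.571, -0.0, -0.101]
ft_force: [0.2, -0.3, 0.3]
opening: 0.002
t 11.3 rail [-76.4   1.9 115.7] rot [-1.571 -0.    -0.101] F [ 0.2 -0.3  0.3] q [-0.19  0.15  1.92  0.    1.07 -0.09] op 0.0022653492887248668
shift units [ 0.03  1.52 -0.5 ]
```

View pics/c3.png

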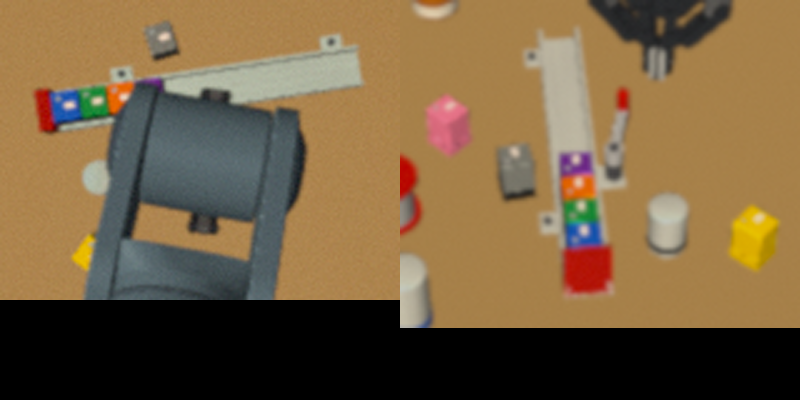

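The row is home against the stop (blue at crop (583,235), purple at (575,163)). The latch is still open with its knob at (622,98). Now I'll descend beside the knob.

```bash
python3 -m inch '{"turn":[[0,0,0],[0,0,0],[0,0,0],[0,0,0],[0,0,0],[0,0,0],[0,0,0],[0,0,0]],"xyz":[[0,0,-0.3],[0.03,0.1,-0.2],[0,0.4,0],[0,0.4,0],[0,0.4,0],[0,0.22,0],[0,0,0],[0,0,0]],"gripper":[0,0,0,0,0,0,0,0]}'
python3 d.py -71 -20 55
python3 - <<'E'
from h import *
im=snap('side','s4.png'); m=mask(im,(0,150,90),(8,255,255),(270,195,310,240)); c=cen(m); print(c,np.argwhere(m).min(0),np.argwhere(m).max(0))
b=cv2.resize(im[185:285,230:330],(600,600),interpolation=cv2.INTER_CUBIC); cv2.imwrite('pics/c4.png',b[:,:,::-1])
E
```

```text
time: 12.07
eef_pos: [0.5406, -0.0077, 0.0544]
tool_rot: [-1.571, 0.001, -0.103]
ft_force: [-0.1, 0.6, 0.3]
opening: 0.006
t 12.0667 rail [-80.3 -18.   54.4] rot [-1.571e+00  1.000e-03 -1.030e-01] F [-0.1  0.6  0.3] q [-0.22  0.25  1.94 -0.    0.96 -0.12] op 0.005788807344430897
shift units [ 0.24 -0.02  0.01]
[287.5        219.23076923] [216 286] [222 289]
```

View pics/c4.png

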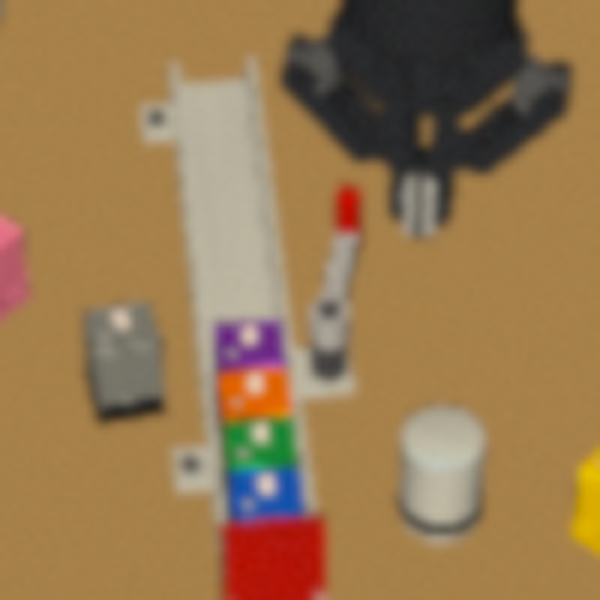

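The finger is at crop (420,210), level with the knob at (347,208) and on its robot side. I'll close the gap, then sweep an arc about the pivot.

```bash
python3 -m inch '{"turn":[[0,0,0],[0,0,0],[0,0,0],[0,-0.5,0],[0,-0.5,0],[0,-0.5,0],[0,-0.5,0],[0,-0.5,0],[0,-0.5,0],[0,-0.5,0],[0,-0.5,0],[0,-0.5,0],[0,-0.5,0],[0,-0.5,0],[0,-0.5,0],[0,-0.5,0],[0,-0.5,0],[0,-0.5,0],[0,-0.5,0],[0,0,0]],"xyz":[[0.1,0,0],[0.1,0,0],[0.08,0,0],[0.055,0,-0.02],[0.055,0,-0.02],[0.055,0,-0.02],[0.055,0,-0.02],[0.055,0,-0.02],[0.055,0,-0.02],[0.055,0,-0.02],[0.055,0,-0.02],[0.055,0,-0.02],[0.055,0,-0.02],[0.055,0,-0.02],[0.055,0,-0.02],[0.055,0,-0.02],[0.055,0,-0.02],[0.055,0,-0.02],[0.055,0,-0.02],[0,0,0]],"gripper":[0,0,0,0,0,0,0,0,0,0,0,0,0,0,0,0,0,0,0,0]}'
python3 - <<'E'
# ideal finger centre for the present yaw, rail mm
import numpy as np
from h import *
y=monitor.sense()['tool_rot'][2]-.1417; t=np.array([np.cos(y),np.sin(y)]); u=np.array([t[1],-t[0]])
print('theta',np.pi/2-y,'ideal',np.array([-36,29])+55*u-20.5*t)
E
python3 d.py
```

```text
time: 13.78
eef_pos: [0.5893, -0.014, 0.0552]
tool_rot: [-1.572, -0.001, 0.538]
ft_force: [-0.3, -0.2, -0.3]
opening: -0.004
theta 1.1740305441360646 ideal [-33.65341362 -29.64932679]
t 13.7833 rail [-33.1 -31.2  55.2] rot [-1.572e+00 -1.000e-03  5.380e-01] F [-0.3 -0.2 -0.3] q [-0.22  0.34  1.81 -0.    0.98 -0.75] op -0.003802799356960198
```

```bash
python3 -m inch '{"turn":[[0,-0.5,0],[0,-0.5,0],[0,-0.5,0],[0,-0.5,0],[0,-0.5,0],[0,-0.5,0],[0,-0.5,0],[0,-0.5,0],[0,-0.5,0],[0,-0.5,0],[0,-0.5,0],[0,-0.5,0],[0,-0.5,0],[0,-0.5,0],[0,-0.5,0],[0,-0.5,0],[0,-0.5,0],[0,-0.5,0],[0,-0.5,0],[0,0,0]],"xyz":[[0.055,0,0],[0.055,0,0],[0.055,0,-0.02],[0.055,0,-0.02],[0.055,0,-0.02],[0.055,0,-0.02],[0.055,0,-0.02],[0.055,0,-0.02],[0.055,0,-0.02],[0.055,0,-0.02],[0.055,0,-0.02],[0.055,0,-0.02],[0.055,0,-0.02],[0.055,0,-0.02],[0.055,0,-0.02],[0.055,0,-0.02],[0.055,0,-0.02],[0.055,0,-0.02],[0.055,0,-0.02],[0,0,0]],"gripper":[0,0,0,0,0,0,0,0,0,0,0,0,0,0,0,0,0,0,0,0]}'
python3 - <<'E'
import numpy as np
from h import *
y=monitor.sense()['tool_rot'][2]-.1417; t=np.array([np.cos(y),np.sin(y)]); u=np.array([t[1],-t[0]])
print('theta',np.pi/2-y,'ideal',np.array([-36,29])+55*u-20.5*t)
im=snap('side','s5.png'); b=cv2.resize(im[185:285,230:330],(600,600),interpolation=cv2.INTER_CUBIC); cv2.imwrite('pics/c5.png',b[:,:,::-1])
E
python3 d.py
```

```text
time: 15.45
eef_pos: [0.6251, 0.0102, 0.055]
tool_rot: [-1.572, -0.0, 1.298]
ft_force: [-0.8, -0.8, 0.2]
opening: 0.0
theta 0.41479823215496725 ideal [  6.07426263 -11.92684234]
t 15.5 rail [  5.6 -12.3  54.9] rot [-1.571 -0.     1.296] F [0.9 0.4 0.1] q [-0.16  0.41  1.72  0.    1.01 -1.46] op -0.0009330153570179032
```

View pics/c5.png

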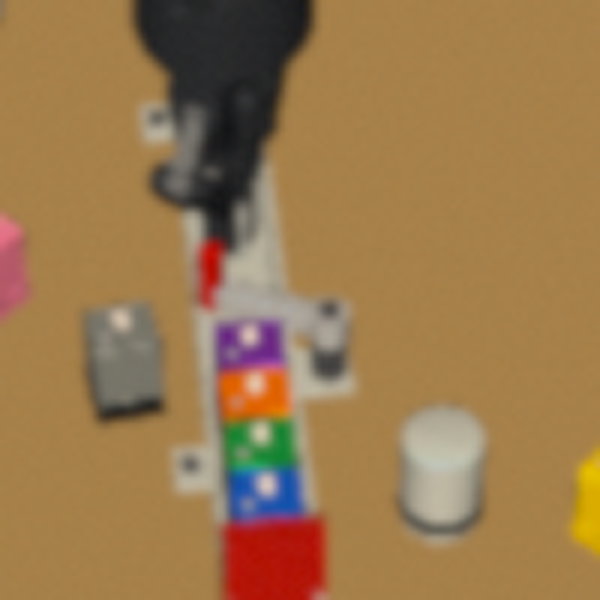

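The latch follows: the knob is at crop (210,275) and the row undisturbed at (250,343) to (262,495). I'll finish slowly, watching the force.

```bash
python3 -m inch '{"turn":[[0,-0.5,0],[0,-0.5,0],[0,-0.5,0],[0,-0.5,0],[0,-0.5,0],[0,-0.5,0],[0,-0.5,0],[0,0,0]],"xyz":[[0.055,0,-0.02],[0.055,0,-0.02],[0.055,0,-0.02],[0.055,0,-0.02],[0.055,0,-0.02],[0.055,0,-0.02],[0.055,0,-0.02],[0,0,0]],"gripper":[0,0,0,0,0,0,0,0]}'; python3 d.py
```

```text
time: 16.17
eef_pos: [0.6326, 0.0245, 0.0549]
tool_rot: [-1.571, 0.0, 1.577]
ft_force: [-0.7, 1.0, -0.0]
opening: 0.0
t 16.1667 rail [15.3  0.8 54.9] rot [-1.571  0.     1.577] F [-0.7  1.  -0. ] q [-0.14  0.43  1.7   0.    1.01 -1.72] op 0.000371575504595619
```

```bash
python3 -m inch '{"turn":[[0,-0.5,0],[0,-0.5,0],[0,-0.2,0],[0,0,0]],"xyz":[[0.03,0,-0.01],[0.03,0,-0.01],[0.02,0,0],[0,0,0]],"gripper":[0,0,0,0]}'; python3 d.py
```

```text
time: 16.5
eef_pos: [0.6332, 0.0275, 0.0548]
tool_rot: [-1.571, 0.0, 1.672]
ft_force: [-0.4, -0.0, 0.9]
opening: -0.002
t 16.5 rail [16.3  3.8 54.8] rot [-1.571  0.     1.672] F [-0.4 -0.   0.9] q [-0.14  0.43  1.7  -0.    1.01 -1.81] op -0.0018621170733880788
```

```bash
python3 -m inch '{"turn":[[0,-0.3,0],[0,-0.2,0],[0,0,0],[0,0,0],[0,0,0]],"xyz":[[0.02,0,0],[0.02,0,0],[0.02,0,0],[0.02,0,0],[0,0,0]],"gripper":[0,0,0,0,0]}'; python3 d.py
```

```text
time: 16.92
eef_pos: [0.6326, 0.0309, 0.0547]
tool_rot: [-1.571, -0.0, 1.713]
ft_force: [0.4, -0.9, -0.6]
opening: 0.004
t 16.9167 rail [16.2  7.2 54.7] rot [-1.571 -0.     1.713] F [ 0.4 -0.9 -0.6] q [-0.13  0.43  1.7   0.    1.01 -1.84] op 0.004049995955802522
```

```bash
python3 -m inch '{"turn":[[0,0,0],[0,0,0],[0,0,0],[0,0,0]],"xyz":[[0.015,0,0],[0.015,0,0],[0.01,0,0],[0,0,0]],"gripper":[0,0,0,0]}'; python3 d.py
```

```text
time: 17.25
eef_pos: [0.6324, 0.0324, 0.0547]
tool_rot: [-1.571, -0.0, 1.714]
ft_force: [0.4, 0.1, -0.0]
opening: 0.004
t 17.25 rail [16.2  8.7 54.7] rot [-1.571 -0.     1.714] F [ 0.4  0.1 -0. ] q [-0.13  0.43  1.7   0.    1.01 -1.84] op 0.0035766495424643307
```

```bash
python3 -m inch '{"turn":[[0,0,0],[0,0,0],[0,0,0],[0,0,0]],"xyz":[[0.015,0,0],[0.01,0,0],[0.01,0,0],[0,0,0]],"gripper":[0,0,0,0]}'
```

```text
time: 17.58
eef_pos: [0.6323, 0.0335, 0.0547]
tool_rot: [-1.571, 0.001, 1.714]
ft_force: [0.8, -2.7, 1.1]
opening: 0.003
```

```bash
python3 -m inch '{"turn":[[0,0,0],[0,0,0],[0,0,0],[0,0,0]],"xyz":[[0.01,0,0],[0.01,0,0],[0.01,0,0],[0,0,0]],"gripper":[0,0,0,0]}'; python3 d.py
```

```text
time: 17.92
eef_pos: [0.6323, 0.0339, 0.0548]
tool_rot: [-1.571, 0.002, 1.714]
ft_force: [0.8, -6.5, -0.3]
opening: -0.001
t 17.9167 rail [16.3 10.2 54.8] rot [-1.571  0.002  1.714] F [ 0.8 -6.5 -0.3] q [-0.12  0.43  1.7  -0.    1.01 -1.84] op -0.0010604966413110398
```

The latch is on its stop: the force rises to 6.5 N while motion stalls. Backing off, lifting clear and checking.

```bash
python3 -m inch '{"turn":[[0,0,0],[0,0,0],[0,0,0],[0,0,0],[0,0,0],[0,0,0],[0,0,0],[0,0,0],[0,0,0],[0,0,0],[0,0,0],[0,0,0],[0,0,0],[0,0,0],[0,0,0],[0,0,0],[0,0,0],[0,0,0]],"xyz":[[-0.03,0,0],[-0.05,0,0],[-0.1,0,0],[-0.3,0,0],[-0.3,-0.3,0],[-0.3,-0.6,0],[-0.3,-0.6,0],[-0.3,-0.6,0],[-0.6,-0.6,0],[-0.6,-0.6,0],[-0.6,-0.6,0],[-0.6,0,0],[-0.6,0,0],[-0.6,0,0],[-0.6,0,0],[-0.6,0,0],[0,0,0],[0,0,0]],"gripper":[0,0,0,0,0,0,0,0,0,0,0,0,0,0,0,0,0,0]}'
python3 - <<'E'
from h import *
a=snap('top','t6.png')[165:285,190:350]; b=snap('side','s6.png')[185:300,210:350]
z=lambda i:cv2.resize(i,(400,400*i.shape[0]//i.shape[1]),interpolation=cv2.INTER_CUBIC)
a,b=z(a),z(b); c=np.zeros((400,800,3),np.uint8); c[:a.shape[0],:400]=a; c[:b.shape[0],400:]=b; cv2.imwrite('pics/c6.png',c[:,:,::-1])
E
```

```text
time: 19.42
eef_pos: [0.6687, -0.2237, 0.2115]
tool_rot: [-1.571, 0.0, 1.711]
ft_force: [-0.2, 1.0, 0.6]
opening: -0.006
```

View pics/c6.png

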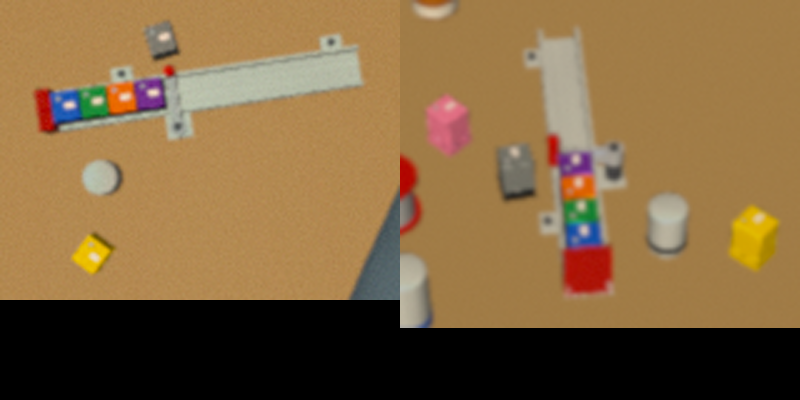

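The latch lies across the channel behind purple, with its knob at crop (169,71) and pivot at (178,127). The row is tight on the stop. One numeric check, then I'll hand in.

```bash
python3 - <<'E'
from h import *
Y=np.array([np.cos(1.7125),np.sin(1.7125),0]); X=np.array([Y[1],-Y[0],0]); o=np.array([.6176,.0215,0])
rf=lambda p:np.array([(p-o)@X,(p-o)@Y])*1e3
im=cv2.imread('pics/t6.png')[:,:,::-1].copy()
k=rf(ray('top',cen(mask(im,(0,150,90),(8,255,255),(250,185,266,200))),.055)); print('knob',k,'theta',-np.arctan2(k[1]-29,k[0]+36))
for n,lo,hi in[('blue',(105,120,60),(122,255,255)),('green',(55,100,40),(85,255,255)),('orange',(6,170,150),(14,255,255)),('purple',(125,80,50),(155,255,255))]:
    x0=205 ; print(n,rf(ray('top',cen(mask(im,lo,hi,(205,190,262,220))),.045)))
print([round(float(np.abs(cv2.absdiff(cv2.imread('pics/top0.png'),cv2.imread('pics/t6.png'))[r]).mean()),1) for r in (np.s_[85:165,90:260],np.s_[225:275,200:245],np.s_[240:320,95:135])])
env.finish_job()
E
```

```text
knob [20.78149042 28.67768973] theta 0.005676265352506877
blue [  0.29595227 136.6639612 ]
green [ -0.28276077 109.34176089]
orange [ 2.02205293 85.62810181]
purple [ 0.47927768 56.70112587]
[10.0, 10.4, 10.1]
the job is handed in; nothing more can be done
```

I pushed the row of four relays (blue, green, orange, purple from the stop) home with the closed fingers. I then swung the latch shut in an arc, backed clear of everything and handed the job in at about 19.5 s of the 51 s allowed. The hand-in reports no verdict.

- **Row home:** the push force rose to 8 N at the stop, with the fingers within 0.5 mm of the predicted home position. The last pictures show the relays upright and touching. Their measured centres along the rail are about 137, 109, 86 and 57 mm, against 136, 108, 80 and 52 mm for a row that is home.
- **That measurement disagrees slightly:** orange and purple read about 5 mm too far along. That is closer to the stop than four relays could stand. I put it down to coarse colour masks and visible side faces, and did not pursue it.
- **Latch closed:** the force rose to 6.5 N as the latch met its own stop. The camera then put it about 0.006 rad from fully closed.
- **Bystanders:** the spare relay, the nearer capacitor and the pink and yellow look-alikes look unmoved in the last crops. My before/after picture difference was even noise (about 10) over three areas and so showed little. I did not check the circuit board or flux jar at the end.

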